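Sweep the broken lamp pieces into the scrap box

ROBOT

A 6-joint arm with a two-finger parallel gripper is mounted at the origin on the work surface. World frame = base frame: x ahead of the robot, y to its left, z up, the work surface at z = 0. Lengths are in mm, angles in rad, forces in N, time in s.
With the tool pointing down it reaches from about 275 to 750 mm from the base axis. Payload 10.2 kg.
Tool frame: the origin (TCP) lies at the very end of the fingers, on their centre line; the grasp point (between the pads) lies 19 mm behind it; z points along the fingers, y is the line along which they close (so a half turn about z gives the same grasp; the last joint's range is limited). The gripper opens to 85 mm and grips with 20 to 120 N. Pads are 22 mm wide; open, the fingers measure 114 mm over their backs; the gripper's body (76 mm by 85 mm) begins 54 mm behind the grasp point. The pads swing forward as they close: fully open they stand 13 mm farther back than shut.
Start: joints at [1.097, 0.313, 1.498, -0, 1.331, -0.223], TCP at [130.307, 508.578, 231.294] pointing down, gripper open.
Joint ranges: [-2.94, 2.94], [-0.97, 2.17], [0.19, 2.56], [-1.23, 4.37], [0.02, 3.11], [-2.88, 2.88]. Speed limits (rad/s): [2.39, 2.39, 3.01, 3.14, 3.14, 3.14].

INTERFACE

Orientations are given as a unit quaternion [w, x, y, z].
In Python, from rig import ctrl gives the robot as it stands.
- The arm moves only by the shell command python3 -m inch 'ROWS' [OPENING] [FORCE]. ROWS is text: rows parted by semicolons, each of 6 numbers parted by spaces: the shift along the tool's x, y, z in mm, then the turn, a rotation vector about the tool's x, y, z in units of 6 degrees (1.0 is 6 degrees). A call has exactly 10 rows; each row shifts and turns the commanded pose from where the row before left it, along the tool's axes as they then stand; what a row does not reach is not made up. A row lasts 1/12 s, in which the tool goes at most 41.7 mm and 7.16 degrees, less where a joint would pass 70% of its speed; a pose out of reach is approached as far as the arm can. A call with a gripper value outside its range is refused whole. OPENING is the opening, from 0 (shut) to 1 (fully open), set as the call begins (- or left out, the last holds). The fingers move at their own pace and stop on an object; FORCE is the grip in N (left out, the last holds). Time passes only in rows, so rows that do not move let the fingers close, or fill a call up. It gives the time, the measured TCP pose, the force, the opening and the grip force at its end, in the units of the state.
- ctrl.sense(): the state, without advancing time (a new reading comes with each control period).
- ctrl.capture(name): name is "scene" or "side" or "wrist"; returns a dict with "image" (420x560x3 uint8, red, green, blue), "intrinsics" (3x3 intrinsics, pixels), "rvec" (rotation vector, rad) and "tvec" (3), from world to camera coordinates, as OpenCV has them. Camera axes: x right, y down, z forward; pixel columns grow to the right and rows downward; lengths in mm; the calibration is good to about 2 mm. A picture is of the moment at which its call begins. There is no depth.
- ctrl.finish_job(): hands the job in; it is judged then, once.
The state is a dict: "time_s": time; "joints": joint angles; "dq": joint speeds; "tau": joint torques, N m; "eef_pos": TCP position; "ee_rot": TCP orientation; "force": force on the tool from outside, world axes, zero at the start; "wrist_torque": the same for the moment, N m; "grip_width": opening from 0.0 (shut) to 1.0 (fully open); "grip_force": force on a finger pad.
Only numpy, scipy, OpenCV 4.12 (cv2) and the standard library are available. Lean on these libraries where they do the work, as an engineer would, in place of code of your own. Each camera call takes 0.05 s, during which the arm holds its last target. There are 200 camera calls.

TASK

Clear the ware board of breakage: with the fingers, sweep all three broken clay pieces across the board and over its edge so that they drop into the empty scrap box beside it. Only push them, never pick them up. Leave the two whole lamps standing where they are on the board, and leave the other loose things on the bench alone.

Things in the scene. Friction and masses are not known exactly. Their poses are not given: they have to be found in the camera images.
- board: wooden ware board, a fixed plank lying on the bench, 280 (its x) x 260 (its y) mm, top surface 36 mm above the bench, no rim. Origin: centre of its underside, on the bench (height 0). The two boxes stand against its +y and -y edges (y = +130 and -130 mm), 2 mm off.
- scrap: the empty scrap box: low open box of bare metal sheet, fixed, 290 (along the board's x) x 130 mm outside, walls 5 mm thick, rim 30 mm above the bench (6 mm below the board's top), inner floor 5 mm up. It stands along either the +y or the -y edge of the board, its axes parallel to the board's. Origin: centre of its underside.
- stock: box of the same size and make along the opposite edge of the board, filled with ten whole lamps (32 mm high, fixed). Not to be used. Origin: centre of its underside.
- shard_a_mid (a point): broken lamp piece of dark dry clay: a curved bit of wall 18 mm high with a bit of 7 mm thick floor inside the curve, about 44 mm long (its y) x 28 mm (its x; the wall is at +x), about 35 g, lying loose on the board at any yaw. The point is the middle of the piece, 9 mm above its underside. At the start the three pieces and two lamps lie in five rows, 56 mm apart along the board's x, one thing to a row; rows run along the y of the board.
- shard_b_mid (a point): broken lamp piece of dark dry clay: a curved bit of wall 16 mm high with a bit of 7 mm thick floor inside the curve, about 40 mm long (its y) x 26 mm (its x; the wall is at +x), about 35 g, lying loose on the board at any yaw. The point is the middle of the piece, 8 mm above its underside. At the start the three pieces and two lamps lie in five rows, 56 mm apart along the board's x, one thing to a row; rows run along the y of the board.
- shard_c_mid (a point): broken lamp piece of dark dry clay: a curved bit of wall 18 mm high with a bit of 7 mm thick floor inside the curve, about 36 mm long (its y) x 26 mm (its x; the wall is at +x), about 35 g, lying loose on the board at any yaw. The point is the middle of the piece, 9 mm above its underside. At the start the three pieces and two lamps lie in five rows, 56 mm apart along the board's x, one thing to a row; rows run along the y of the board.
- lamp_a: small whole clay lamp, a shallow round dish 42 mm across and 20 mm high with a small lip that juts 3 mm further out, 50 g, standing loose on the board in a row of its own among the broken pieces; to be left alone. Origin: centre of its underside.
- lamp_b: small whole clay lamp, a shallow round dish 42 mm across and 20 mm high with a small lip that juts 3 mm further out, 50 g, standing loose on the board in a row of its own among the broken pieces; to be left alone. Origin: centre of its underside.
- former: bell-shaped iron former, 76 mm across, 82 mm high, loose on the bench beside the boxes; to be left alone. Origin: on its underside.
- cup: terracotta cup, 76 mm across, 85 mm high, loose on the bench beside the boxes; to be left alone. Origin: on its underside.
- jar: clear jar, 66 mm across, 90 mm high, loose on the bench beside the boxes; to be left alone. Origin: on its underside.
- brush: hand brush lying down, about 200 mm long, loose on the bench beside the boxes; to be left alone. Origin: underside, about the middle of its length.
- shard_a: the same piece as shard_a_mid; this origin is the centre of its underside.
- shard_b: the same piece as shard_b_mid; this origin is the centre of its underside.
- shard_c: the same piece as shard_c_mid; this origin is the centre of its underside.

How it is judged:
By the outcome, as a careful person would: the job done as asked, in the order asked, and still so for the second after the job is handed in, with the robot touching nothing.
It also fails if it takes over 67 s, if anything falls off the work surface, if the arm or the gripper's body presses on something with over 40 N, if the wrist force passes 120 N, or if a joint passes its speed limit or range.

## Working session

There is one attempt and no reset: what is moved stays moved. The work goes in short steps, Python scripts to look and compute and a shell command to move; the robot and the scene stay as the last step left them, time stands still between calls to the robot, and variables do not carry over. Pictures are saved under pics/ and viewed, at most 10 in all, crops included, and the job is handed in when it is done.

```bash
mkdir -p pics
cat > h.py <<'E'
import numpy as np, cv2
from rig import ctrl
def cap(n,f=None):
    c=ctrl.capture(n)
    if f: cv2.imwrite(f,c["image"][:,:,::-1])
    return c
def ray(c,uv,z):
    R=cv2.Rodrigues(np.array(c["rvec"],float))[0];t=np.array(c["tvec"],float).ravel()
    o=-R.T@t
    p=np.c_[np.array(uv,float).reshape(-1,2),np.ones(len(np.array(uv).reshape(-1,2)))]
    d=(R.T@np.linalg.inv(c["intrinsics"])@p.T).T
    return o+d*((z-o[2])/d[:,2])[:,None]
E
python3 - <<'E'
from h import *
a=cap("scene");b=cap("side")
im=np.hstack([a["image"],b["image"]])
cv2.imwrite("pics/scene.png",a["image"][:,:,::-1]);cv2.imwrite("pics/side.png",b["image"][:,:,::-1])
s=ctrl.sense();print(s["time_s"],s["eef_pos"],s["ee_rot"])
for c in(a,b):
    R=cv2.Rodrigues(np.array(c["rvec"],float))[0];print(-R.T@np.array(c["tvec"],float).ravel(),R[2])
E
```

```text
0.1 [130.18738977 508.36905276 230.78731814] [-1.98079318e-04  1.25058604e-01  9.92149188e-01 -5.42548853e-04]
[1126.94238459  345.8872066  1181.14860026] [-0.43512774 -0.25241969 -0.86426162]
[   4.6632597  1270.01514083 1064.28001933] [ 0.33228261 -0.73817826 -0.5870955 ]
```

View pics/scene.png

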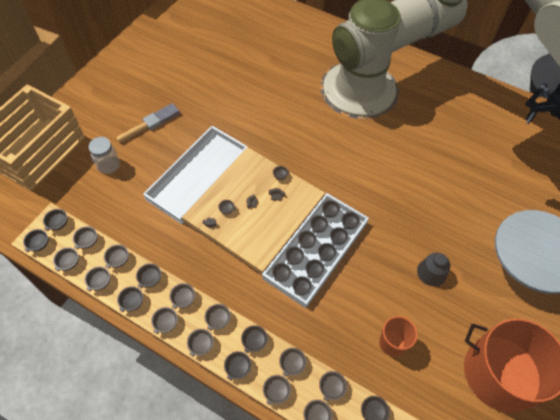

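View pics/side.png

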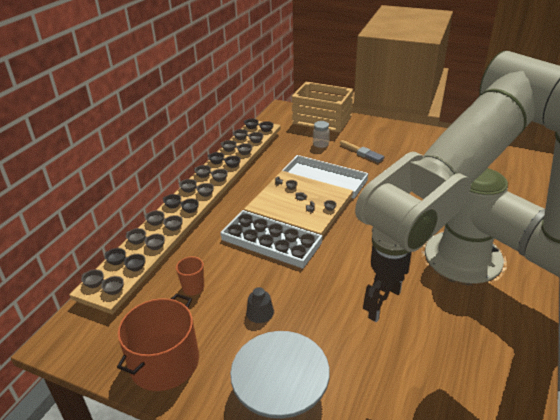

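The scene view shows the empty scrap box (around pixel 195,172) left of the board. On the board are a lamp (280,173), pieces (277,193) and (252,202), a lamp (227,208), and a piece (210,222). The stock box is at (317,248).

```bash
cat > m.py <<'E'
from h import *
import sys
c=cap("scene");im=c["image"]
poly=np.array([[243,146],[327,192],[266,266],[181,219]])
m=np.zeros(im.shape[:2],np.uint8);cv2.fillPoly(m,[poly],255)
g=im.max(2)
d=((g<105)&(m>0)).astype(np.uint8)
n,l,st,ce=cv2.connectedComponentsWithStats(d)
for i in range(1,n):
    if st[i,4]>15: print(st[i],ce[i].round(1),ray(c,[ce[i]],36+9).round(0)[0])
print("board/box corners guess",ray(c,[[325,193],[266,265]],36).round(0),ray(c,[[214,129],[146,195],[246,143],[181,220]],30).round(0))
x=im[120:310,140:375]
cv2.imwrite(sys.argv[1],cv2.resize(x,None,fx=3.2,fy=3.1,interpolation=cv2.INTER_CUBIC)[:,:,::-1])
E
python3 m.py pics/c1.png
```

```text
[274 166  14  14 130] [280.  172.9] [436. -31.  45.]
[270 189  15  11 112] [276.5 194.2] [499.  -4.  45.]
[248 196   9  12  84] [251.7 201.7] [553. -48.  45.]
[219 201  17  14 135] [226.  207.4] [602. -95.  45.]
[204 219  13   9  72] [210.2 223.3] [ 661. -104.   45.]
board/box corners guess [[424. 101.  36.]
 [684.  75.  36.]] [[ 393. -275.   30.]
 [ 672. -304.   30.]
 [ 388. -170.   30.]
 [ 686. -180.   30.]]
```

View pics/c1.png

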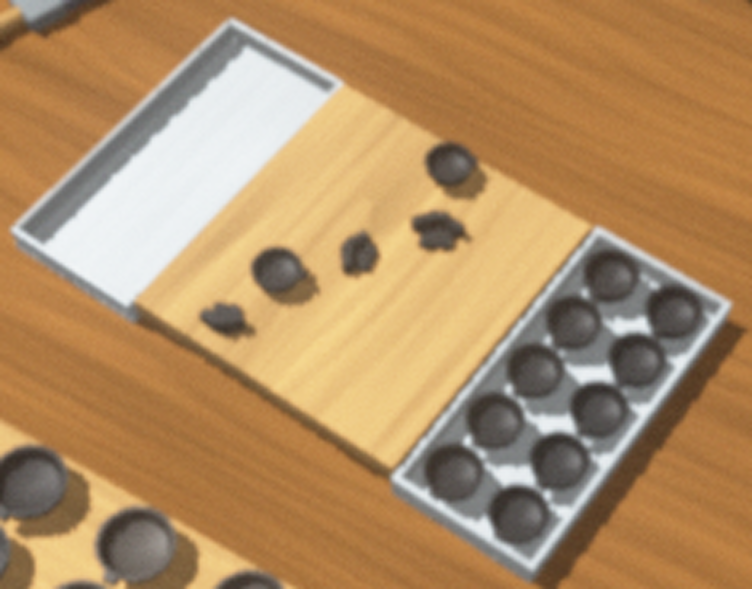

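Run:
```python
from h import *
c=cap("scene")
k=np.array([[343,86],[590,230],[388,464],[136,303]])/[3.2,3.1]+[140,120]
P=ray(c,k,36)[:,:2];print(P.round(0))
e=[P[i]-P[(i+1)%4] for i in range(4)];print([round(np.hypot(*q)) for q in e])
ax=(P[2]-P[1])+(P[3]-P[0]); th=np.arctan2(ax[1],ax[0]); 
ay=(P[1]-P[0])+(P[2]-P[3]); th2=np.arctan2(-ay[0],ay[1]);print(th,th2)
S=np.array([[436,-31],[499,-4],[553,-48],[602,-95],[661,-104.]])
for t in (th,th2,(th+th2)/2):
    R=np.array([[np.cos(t),-np.sin(t)],[np.sin(t),np.cos(t)]])
    print(P.mean(0),((S-P.mean(0))@R).round(0).tolist())
s=ctrl.sense();from scipy.spatial.transform import Rotation as Ro
q=s["ee_rot"];print(Ro.from_quat([q[1],q[2],q[3],q[0]]).as_matrix().round(3),s["joints"])
```

```text
[[ 405. -155.]
 [ 429.  102.]
 [ 700.   72.]
 [ 681. -177.]]
[258, 273, 250, 277]
-0.0942824585133767 -0.08556167432825215
[553.63597286 -39.88141931] [[-118.0, -2.0], [-58.0, 31.0], [0.0, -8.0], [53.0, -50.0], [113.0, -54.0]]
[553.63597286 -39.88141931] [[-118.0, -1.0], [-58.0, 31.0], [0.0, -8.0], [53.0, -51.0], [112.0, -55.0]]
[553.63597286 -39.88141931] [[-118.0, -2.0], [-58.0, 31.0], [0.0, -8.0], [53.0, -51.0], [113.0, -54.0]]
[[-0.969  0.248 -0.   ]
 [ 0.248  0.969 -0.001]
 [ 0.    -0.001 -1.   ]] [ 1.09661102e+00  3.13266764e-01  1.49811382e+00  1.27814034e-05
  1.33102542e+00 -2.23406700e-01]
```

```bash
cat > w.py <<'E'
from h import *
from scipy.spatial.transform import Rotation as Ro
t=-.09;R=np.array([[np.cos(t),-np.sin(t)],[np.sin(t),np.cos(t)]])
s=ctrl.sense();q=s["ee_rot"];M=Ro.from_quat([q[1],q[2],q[3],q[0]]).as_matrix()
print("t",s["time_s"],"board xy",((s["eef_pos"][:2]-np.array([554.,-40]))@R).round(1),"z",s["eef_pos"][2].round(1),"toolx ang",np.arctan2(M[1,0],M[0,0]).round(3),"want 1.481; F",np.round(s["force"],1),s["grip_width"])
E
python3 -m inch '0 0 0 0 0 1.15; 0 0 0 0 0 1.15; 0 0 0 0 0 1.15; 0 0 0 0 0 1.15; 0 0 0 0 0 1.15; 0 0 0 0 0 1.15; 0 0 0 0 0 1.15; 0 0 0 0 0 1.15; 0 0 0 0 0 1.15; 0 0 0 0 0 1.15' 0.2 && python3 -m inch '0 0 0 0 0 1; 0 0 0 0 0 0.97; 0 0 0 0 0 0; -25 25 0 0 0 0; -25 25 0 0 0 0; -25 25 0 0 0 0; -25 25 0 0 0 0; -25 25 0 0 0 0; -25 25 0 0 0 0; -25 25 0 0 0 0'; python3 w.py
```

```text
time_s: 1.03
eef_pos: [130.3, 508.5, 231.1]
ee_rot: [0.0, 0.667, 0.745, -0.0]
force: [0.1, -0.7, -0.5]
grip_width: 0.202
grip_force: 0.0
time_s: 1.87
eef_pos: [289.4, 317.0, 231.4]
ee_rot: [0.0, 0.737, 0.676, 0.0]
force: [0.7, 0.7, -0.1]
grip_width: 0.199
grip_force: 0.0
t 1.8667 board xy [-295.6  331.8] z 231.4 toolx ang 1.484 want 1.481; F [ 0.7  0.7 -0.1] 0.19912836253067984
```

```bash
python3 -m inch '-28 26.5 0 0 0 0; -28 26.5 0 0 0 0; -28 26.5 0 0 0 0; -28 26.5 0 0 0 0; -28 26.5 0 0 0 0; -28 26.5 0 0 0 0; -28 26.5 0 0 0 0; -28 26.5 0 0 0 0; -28 26.5 0 0 0 0; 0 0 30 0 0 0' >/dev/null; python3 -m inch '0 0 25 0 0 0; 0 0 25 0 0 0; 0 0 25 0 0 0; 0 0 25 0 0 0; 0 0 0 0 0 0; 0 0 0 0 0 0; 0 0 0 0 0 0; 0 0 0 0 0 0; 0 0 0 0 0 0; 0 0 0 0 0 0' >/dev/null; python3 w.py; python3 -c "
from h import *
cap('side','pics/s2.png');c=cap('scene');x=c['image'][100:310,140:375]
cv2.imwrite('pics/c2.png',cv2.resize(x,None,fx=3.2,fy=2.8,interpolation=cv2.INTER_CUBIC)[:,:,::-1])"
```

```text
t 3.5333 board xy [-57.6  81.1] z 102.2 toolx ang 1.481 want 1.481; F [-0.3  0.3 -0. ] 0.20138692103595862
```

View pics/c2.png

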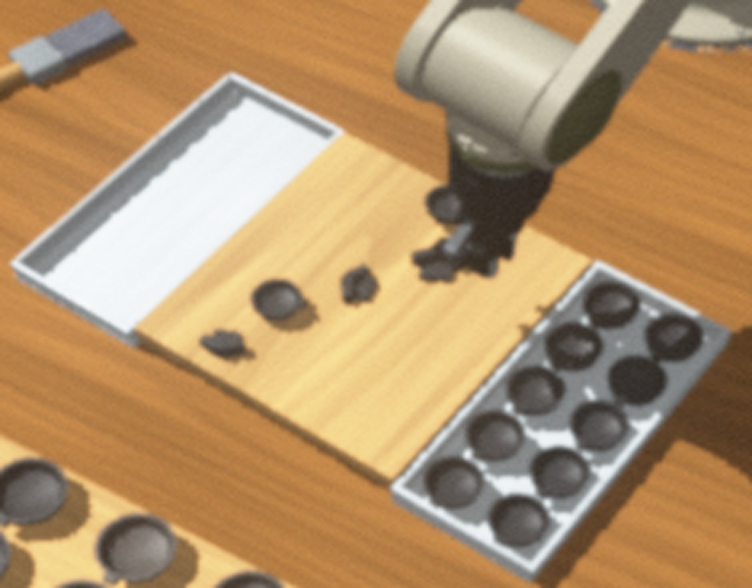

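The view shows the fingers above the right side of row −56, behind the first piece (crop 437,262), and clear of the lamp. I'll descend and sweep.

```bash
python3 -m inch '0 0 15 0 0 0; 0 0 15 0 0 0; 0 0 15 0 0 0; 0 0 10 0 0 0; 0 0 6.5 0 0 0; 0 0 0 0 0 0; 0 0 0 0 0 0; -8 0 0 0 0 0; -8 0 0 0 0 0; -8 0 0 0 0 0' ; python3 -m inch '-8 0 0 0 0 0; -8 0 0 0 0 0; -8 0 0 0 0 0; -8 0 0 0 0 0; -8 0 0 0 0 0; -8 0 0 0 0 0; -8 0 0 0 0 0; -8 0 0 0 0 0; 0 0 0 0 0 0; 0 0 0 0 0 0' ; python3 w.py
python3 - <<'E'
from h import *
for n,f,(a,b,c,d) in(("scene","pics/c3.png",(100,310,140,375)),):
    x=cap(n)['image'][a:b,c:d]
    y=cap("side")['image'][130:280,200:400]
    cv2.imwrite(f,np.hstack([cv2.resize(x,(420,400)),cv2.resize(y,(380,400))])[:,:,::-1])
E
```

```text
time_s: 4.47
eef_pos: [501.6, 21.1, 40.4]
ee_rot: [0.0, 0.738, 0.674, 0.0]
force: [-0.4, -1.0, -0.0]
grip_width: 0.203
grip_force: 0.0
time_s: 5.3
eef_pos: [495.5, -42.1, 39.8]
ee_rot: [-0.0, 0.739, 0.674, 0.0]
force: [-0.0, 0.6, 0.3]
grip_width: 0.198
grip_force: 0.0
t 5.3 board xy [-58.1  -7.3] z 39.8 toolx ang 1.479 want 1.481; F [-0.   0.6  0.3] 0.19780973896592838
```

View pics/c3.png

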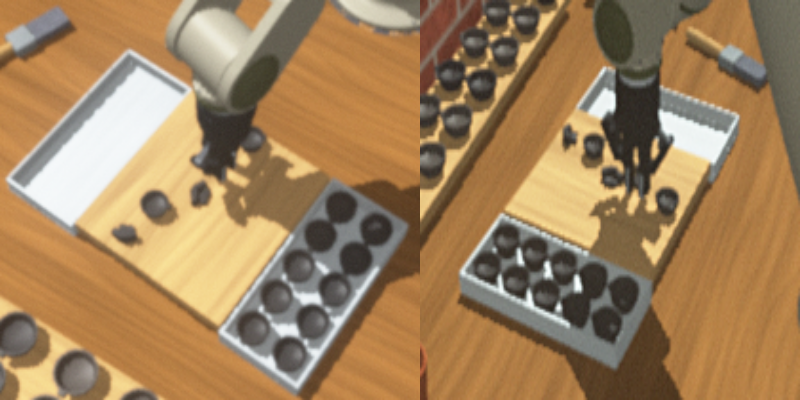

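The first piece is moving ahead of the fingers (left view about 215,160). The lamp (250,140) and the other piece (200,192) haven't moved, so I continue over the edge.

```bash
python3 -m inch '-8 0 0 0 0 0; -8 0 0 0 0 0; -8 0 0 0 0 0; -8 0 0 0 0 0; -8 0 0 0 0 0; -8 0 0 0 0 0; -8 0 0 0 0 0; -8 0 0 0 0 0; -8 0 0 0 0 0; -8 0 0 0 0 0' | grep force: ; python3 -m inch '-8 0 0 0 0 0; -8 0 0 0 0 0; -8 0 0 0 0 0; -8 0 0 0 0 0; -8 0 0 0 0 0; -8 0 0 0 0 0; -8 0 0 0 0 0; -8 0 0 0 0 0; -8 0 0 0 0 0; -8 0 0 0 0 0' |grep force:; python3 -m inch '0 0 0 0 0 0; 0 0 0 0 0 0; 0 0 -12 0 0 0; 0 0 -24 0 0 0; 0 0 -24 0 0 0; 20 0 0 0 0 0; 30 0 0 0 0 0; 35 0 0 0 0 0; 35 0 0 0 0 0; 20 0 0 0 0 0' |grep force:;python3 w.py; python3 m.py pics/c4.png
```

```text
force: [0.1, 0.1, -0.0]
grip_force: 0.1
force: [1.4, -0.2, -0.4]
grip_force: 0.0
force: [0.0, 0.1, -0.6]
grip_force: 0.0
t 7.9 board xy [-58.8 -23.7] z 99.8 toolx ang 1.482 want 1.481; F [ 0.   0.1 -0.6] 0.2013555245989077
[246 148  23  30 386] [256.1 163.2] [ 442. -103.   45.]
[274 166  14  14 124] [279.8 172.9] [436. -31.  45.]
[248 196   9  12  74] [251.8 201.7] [553. -47.  45.]
[220 201  13  13  93] [224.7 206.9] [602. -99.  45.]
[204 222  12   6  41] [210.8 224.3] [ 663. -101.   45.]
board/box corners guess [[424. 101.  36.]
 [684.  75.  36.]] [[ 393. -275.   30.]
 [ 672. -304.   30.]
 [ 388. -170.   30.]
 [ 686. -180.   30.]]
```

View pics/c4.png

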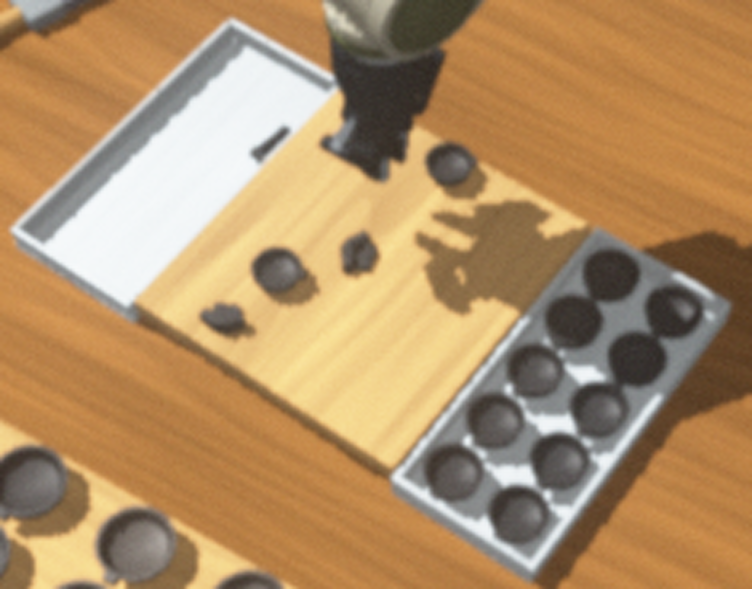

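The first piece lies in the scrap box (crop 270,143) and everything else is unmoved. Next is the middle row.

```bash
python3 -m inch '16 14 0 0 0 0; 16 14 0 0 0 0; 16 14 0 0 0 0; 16 14.5 0 0 0 0; 0 0 15 0 0 0; 0 0 15 0 0 0; 0 0 15 0 0 0; 0 0 9 0 0 0; 0 0 5.5 0 0 0; 0 0 0 0 0 0' 0.13 | grep force: ; python3 w.py; python3 -m inch '-8 0 0 0 0 0; -8 0 0 0 0 0; -8 0 0 0 0 0; -8 0 0 0 0 0; -8 0 0 0 0 0; -8 0 0 0 0 0; -8 0 0 0 0 0; -8 0 0 0 0 0; -8 0 0 0 0 0; -8 0 0 0 0 0' |grep force:;python3 w.py
python3 - <<'E'
from h import *
x=cap("scene")['image'][100:310,140:375]
y=cap("side")['image'][130:280,200:400]
cv2.imwrite("pics/c5.png",np.hstack([cv2.resize(x,(420,400)),cv2.resize(y,(380,400))])[:,:,::-1])
E
```

```text
force: [-0.1, 0.4, 0.0]
grip_force: 0.0
t 8.7833 board xy [-2.  37.1] z 39.5 toolx ang 1.48 want 1.481; F [-0.1  0.4  0. ] 0.13206620099561536
force: [0.2, 2.0, 3.9]
grip_force: 1.8
t 9.6167 board xy [ -1.5 -43.8] z 40.5 toolx ang 1.48 want 1.481; F [0.2 2.  3.9] 0.1314690174682315
```

View pics/c5.png

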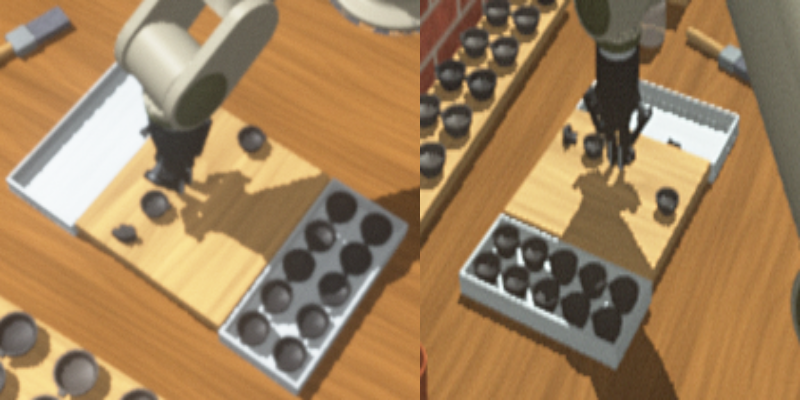

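Lamp still at (155,205), piece is ahead of the fingers and hidden by them. Raising 1 mm because of the small upward force, then continuing.

```bash
python3 -m inch '-4 0 -1 0 0 0; -8 0 0 0 0 0; -8 0 0 0 0 0; -8 0 0 0 0 0; -8 0 0 0 0 0; -8 0 0 0 0 0; -8 0 0 0 0 0; -8 0 0 0 0 0; -8 0 0 0 0 0; -8 0 0 0 0 0' | grep force: ; python3 -m inch '-8 0 0 0 0 0; -8 0 0 0 0 0; -8 0 0 0 0 0; -8 0 0 0 0 0; -8 0 0 0 0 0; -8 0 0 0 0 0; 0 0 0 0 0 0; 0 0 0 0 0 0; 0 0 -20 0 0 0; 0 0 -40 0 0 0' |grep force:; python3 w.py; python3 -m inch '30 0 0 0 0 0; 30 0 0 0 0 0; 30 0 0 0 0 0; 30 0 0 0 0 0; 30 0 0 0 0 0; 10 15 0 0 0 0; 0 25 0 0 0 0; 0 25 0 0 0 0; 0 25 0 0 0 0; 0 25 0 0 0 0' |grep force:; python3 w.py; python3 m.py pics/c6.png
```

```text
force: [0.0, 1.2, 1.0]
grip_force: 0.8
force: [0.8, -0.8, 0.0]
grip_force: 0.0
t 11.3833 board xy [  -3.9 -165.5] z 98.0 toolx ang 1.48 want 1.481; F [ 0.8 -0.8  0. ] 0.13105768430906384
force: [0.3, -0.8, 0.4]
grip_force: 0.0
t 12.2167 board xy [114.3  -6.2] z 101.3 toolx ang 1.481 want 1.481; F [ 0.3 -0.8  0.4] 0.12848410037962585
[ 202  162   49   66 1567] [225.  195.7] [ 573. -117.   45.]
[274 167  14  13 110] [279.6 172.8] [436. -32.  45.]
board/box corners guess [[424. 101.  36.]
 [684.  75.  36.]] [[ 393. -275.   30.]
 [ 672. -304.   30.]
 [ 388. -170.   30.]
 [ 686. -180.   30.]]
```

View pics/c6.png

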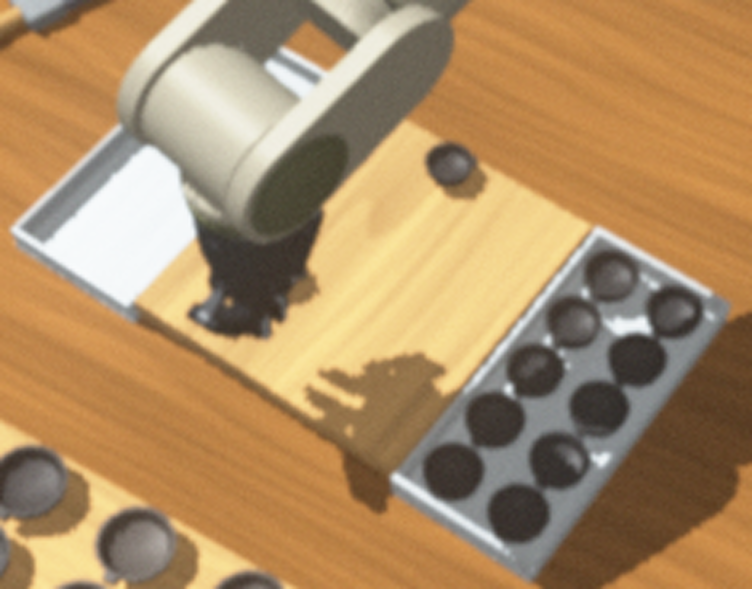

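Fingers are now above the last row, with the middle row empty. I can't see the second piece in the box from here because the arm hides it, so I'll check it at the end. Now the third sweep.

```bash
python3 -m inch '10 -2 0 0 0 0; 0 0 15 0 0 0; 0 0 15 0 0 0; 0 0 15 0 0 0; 0 0 10 0 0 0; 0 0 5.5 0 0 0; 0 0 0 0 0 0; -8 0 0 0 0 0; -8 0 0 0 0 0; -8 0 0 0 0 0' | grep force: ; python3 w.py; python3 -m inch '-8 0 0 0 0 0; -8 0 0 0 0 0; -8 0 0 0 0 0; -8 0 0 0 0 0; -8 0 0 0 0 0; -8 0 0 0 0 0; -8 0 0 0 0 0; -8 0 0 0 0 0; 0 0 0 0 0 0; 0 0 0 0 0 0' |grep force:;python3 w.py
python3 - <<'E'
from h import *
x=cap("scene")['image'][100:310,140:375]
y=cap("side")['image'][130:280,200:400]
cv2.imwrite("pics/c7.png",np.hstack([cv2.resize(x,(420,400)),cv2.resize(y,(380,400))])[:,:,::-1])
E
```

```text
force: [0.4, -0.7, 0.7]
grip_force: 0.0
t 13.1 board xy [111.8 -22.2] z 41.8 toolx ang 1.48 want 1.481; F [ 0.4 -0.7  0.7] 0.1273642239394816
force: [0.3, -1.1, 0.3]
grip_force: 0.0
t 13.9333 board xy [111.4 -85.5] z 40.8 toolx ang 1.48 want 1.481; F [ 0.3 -1.1  0.3] 0.13279145037561552
```

View pics/c7.png

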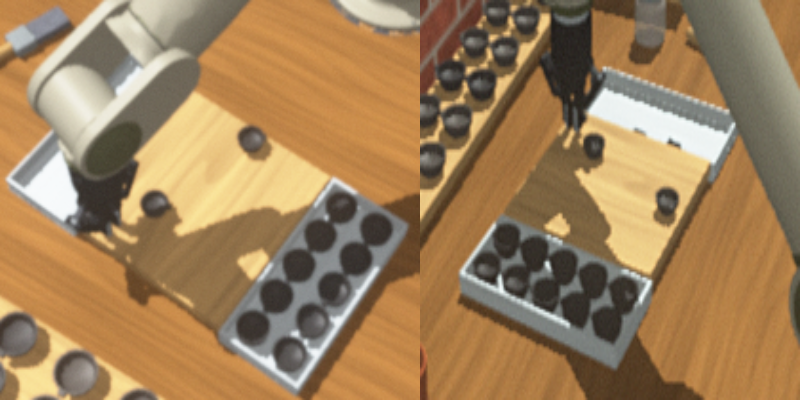

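Two pieces are in the box (side view 638,132 and 673,142). Both lamps are in place (left view 252,139 and 155,205), and the third piece is ahead of the fingers.

```bash
python3 -m inch '-8 0 0 0 0 0; -8 0 0 0 0 0; -8 0 0 0 0 0; -8 0 0 0 0 0; -8 0 0 0 0 0; -8 0 0 0 0 0; -8 0 0 0 0 0; -8 0 0 0 0 0; -8 0 0 0 0 0; -8 0 0 0 0 0' | grep force: ; python3 w.py; python3 -m inch '0 0 0 0 0 0; 0 0 0 0 0 0; 0 0 -15 0 0 0; 0 0 -30 0 0 0; 0 0 -35 0 0 0; 0 0 -35 0 0 0; 0 0 -30 0 0 0; 25 0 0 0 0 0; 35 0 0 0 0 0; 35 0 0 0 0 0' |grep force:; python3 -m inch '35 -10 0 0 0 0; 35 -20 0 0 0 0; 35 -20 0 0 0 0; 35 -20 0 0 0 0; 35 -20 0 0 0 0; 35 -20 0 0 0 0; 35 -20 0 0 0 0; 35 -20 0 0 0 0; 20 -10 0 0 0 0; 0 0 0 0 0 0' |grep force:; python3 w.py; python3 m.py pics/c8.png
```

```text
force: [-0.5, 0.5, 0.7]
grip_force: 0.0
t 14.8667 board xy [ 111.3 -165.9] z 40.8 toolx ang 1.48 want 1.481; F [-0.5  0.5  0.7] 0.13431366302597555
force: [0.6, 0.8, -0.6]
grip_force: 0.0
force: [1.1, -0.5, -0.0]
grip_force: 0.0
t 16.5333 board xy [-51. 234.] z 186.1 toolx ang 1.486 want 1.481; F [ 1.1 -0.5 -0. ] 0.12810631290237065
[274 166  14  14 125] [279.8 172.8] [436. -31.  45.]
[219 201  16  14 116] [225.4 207.2] [602. -97.  45.]
board/box corners guess [[424. 101.  36.]
 [684.  75.  36.]] [[ 393. -275.   30.]
 [ 672. -304.   30.]
 [ 388. -170.   30.]
 [ 686. -180.   30.]]
```

View pics/c8.png

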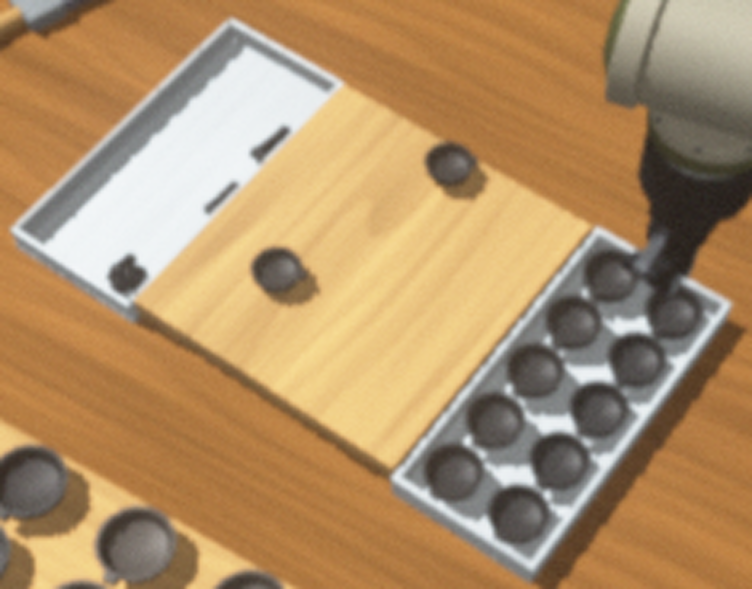

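All three pieces lie in the scrap box (crop 270,143; 222,197; 127,275). The lamps are unmoved and the robot is clear of everything.

```bash
python3 -c "
from rig import ctrl
print(ctrl.finish_job())"
```

```text
the job is handed in; nothing more can be done
None
```

I swept all three broken pieces off the board into the scrap box, left both whole lamps standing where they were, touched nothing else on the bench, and handed the job in at about 17 s.

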